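# Seat the double-lidded brush washer and hold off its cap, inner strainer left in

## Robot

A 6-joint arm with a two-finger parallel gripper is mounted at the origin on the work surface. World frame = base frame: x ahead of the robot, y to its left, z up, the work surface at z = 0. Lengths are in mm, angles in rad, forces in N, time in s.
With the tool pointing down it reaches from about 275 to 1000 mm from the base axis. Payload 8.4 kg.
Tool frame: the origin (TCP) lies at the very end of the fingers, on their centre line; the grasp point (between the pads) lies 19 mm behind it; z points along the fingers, y is the direction in which the jaws open and shut (so a half turn about z gives the same grasp; the last joint's range is limited). The gripper opens to 85 mm and grips with 20 to 120 N. Pads are 22 mm wide; open, the fingers measure 114 mm over their backs; the gripper's body (76 mm by 85 mm) begins 54 mm behind the grasp point. The pads swing forward as they close: fully open they stand 13 mm farther back than shut.
Start: joints at [1.262, 0.353, 1.633, -0, 1.155, -0.002], TCP at [188.754, 595.818, 203.881] pointing down, gripper open.
Joint ranges: [-2.63, 2.63], [-0.92, 2.1], [0.06, 2.66], [-1.3, 4.44], [0, 2.69], [-3.02, 3.02]. Speed limits (rad/s): [2.22, 2.22, 2.79, 3.14, 3.14, 3.14].

## Interface

Orientations are given as [roll, pitch, yaw] about the fixed x, y, z axes, in that order (R = Rz(yaw) Ry(pitch) Rx(roll)).
In Python, from rig import sense, grab_frame, get_calibration, sign_off, boxes_of, trace gives the robot as it stands.
- The arm moves only by the tool servo_tool, never from a script. Its argument "rows" is a list of rows, each a list of 3 entries, a list of its own where there are three numbers: the finger opening in mm, from 0 to 85.4, then the shift along the tool's x, y, z in mm, then the turn, a rotation vector about the tool's x, y, z in degrees. A call has 1 to 8 rows; each row shifts and turns the commanded pose from where the row before left it, along the tool's axes as they then stand; what a row does not reach is not made up. A row lasts 1/8 s, in which the tool goes at most 62.5 mm and 10.7 degrees, less where a joint would pass 70% of its speed; a pose out of reach is approached as far as the arm can. A call is refused whole if a number of a shift passes 62.5 or a number of a turn 10.7, either way. A call with a gripper value outside its range is refused whole. The fingers move at their own pace and stop on an object; "force" is the grip in N (left out, the last holds). Time passes only in rows, so rows that do not move let the fingers close. It gives the time, the measured TCP pose, the force and the opening at its end, in the units of the state.
- sense(): the state, without advancing time (a new reading comes with each control period).
- grab_frame(name): name is "scene" or "top" or "wrist"; returns the picture (420x560x3 uint8, blue, green, red); there is no depth.
- get_calibration(name): a dict with "intrinsics" (3x3 intrinsics, pixels), "world_to_cam" (4x4, takes a point from world to camera coordinates). Camera axes: x right, y down, z forward; pixel columns grow to the right and rows downward; lengths in mm; the calibration is good to about 2 mm. A picture is of the moment at which its call begins: read the wrist's pose just before it. get_calibration takes no time and is no camera call; for the wrist camera it gives the pose at the moment of the call.
- sign_off(): hands the job in, once; it reports no verdict.
Trained networks look in the newest picture that a camera, given by its name, has taken for a name from the list of things; names that differ only in an ending like _2 or _b are one class to them, and where a whole thing is asked for, a point or a joint stands for the part that bears it (a point fixed in the world has none). Each returns a list of dicts, best first, with "conf" (0 to 1); they miss things now and then, are a little off and sometimes report something else, mostly with a low value. They report only what shows in the picture. A call takes as long as a camera call. They do not tell look-alikes from the thing itself.
- boxes_of(camera, thing): "centre" ([x, y, z] in mm, in the coordinates of the camera as it stood for that picture, good to about 4 mm: the middle of the surface that is visible of it).
- trace(camera, thing): "mask" (420x560 bool, what is visible of it).
The state is a dict: "clock": time; "qpos": joint angles; "qvel": joint speeds; "joint_efforts": joint torques, N m; "eef_pos": TCP position; "tcp_rot": TCP orientation; "contact_force": force on the tool from outside, world axes, zero at the start; "wrist_torque": the same for the moment, N m; "opening": opening from 0.0 (shut) to 1.0 (fully open).
Only numpy, scipy, OpenCV 4.12 (cv2) and the standard library are available. Lean on these libraries where they do the work, as an engineer would, in place of code of your own. Each camera call takes 0.05 s, during which the arm holds its last target. There are 200 camera calls.

## Task

Get the double-lidded brush washer ready for painting: keeping it closed and upright, carry the steel pot to the wooden caddy and lower it (don't drop it) fully home into the round well, then lift off the outer cap alone, leaving the inner strainer lid sitting undisturbed in the pot's mouth and the pot home in its well. Finish still holding the cap in the gripper, level, open side down and about 10 cm above where it sat; don't disturb the things standing around.

Things in the scene. Friction and masses are not known exactly. Their poses are not given: they have to be found in the camera images.
- pot: Brush washer's pot, steel, loose, 0.2-0.4 kg. Origin: centre of underside, z up. Body 64 mm across, up to a shoulder at 58 mm; neck 55 mm across from there to the mouth at 67 mm, under the cap. With cap on 82 mm tall. On its +x and -x sides a lug sticks out 7 mm, 14 mm wide, 39 to 49 mm up, with a loose wire clip (looks only): grip across its y axis. It may stand in the well at any yaw.
- pot_mouth (a point): Point of the pot: centre of its mouth, on the axis, 67 mm above the pot's underside, where the strainer's flange rests.
- cap: Outer lid: steel slip cap, loose, 50 g, 62 mm across (pot is 1 mm wider all round), 24 mm tall, flat top, skirt 2 mm thick and 1.5 mm clear of the neck. Rests on the pot's shoulder, no snap. Origin: centre of its lower open edge (the seam, 58 mm above the pot's underside), z up. Tabs on its +x and -x sides, 5 mm out, 12 wide, 12 to 16 mm up: grip across its y, tips above the seam.
- strainer: Inner lid: perforated steel disc, loose, 40 g, hidden under the cap at first. Flange 55 mm across, 2 mm thick, lying on the neck's mouth; plug below it 47 mm across, 5 mm deep, 2 mm clear of the neck; knob on top 12 mm across, its top 9.5 mm above the flange's underside. Origin: centre of the flange's underside, on pot_mouth when seated; z up.
- caddy: Fixed wooden pot caddy, a block 205 mm (its x) by 100 mm (its y), 30 mm tall. Origin: at table height on the axis of its round pot well; the block reaches 50 mm to -x and 155 mm to +x of it. On the +x side of the well is a shallow tray with three paint tubes, which stand at most 6 mm above the block.
- well (a point): Centre of the floor of the caddy's round pot well: 70 mm in diameter (3 mm clear of the pot all round), 14 mm deep, floor 16 mm above the table, top edge 30 mm above the table. A pot fully home has its origin here.
- paint_bottle: Bystander: yellow paint bottle, 54 mm in diameter and 150 mm tall, loose. Origin: centre of its underside.
- medium_jar: Bystander: small amber jar with a lid, 48 mm in diameter and 62 mm tall, loose. Origin: centre of its underside.
- palette_knife: Bystander: slim wood-handled palette knife 200 mm long and 20 mm wide, lying on the table along its x axis, loose. Origin near the middle of its length.
- tape_roll: Bystander: roll of paper tape 90 mm in diameter and 22 mm tall lying flat, loose. Origin: centre of its underside.
There are look-alikes about, which are no part of the job. Leave any orange, pink or yellow look-alike of the cap alone.

How it is judged:
By the outcome, as a careful person would: the job done as asked, in the order asked, and still so for the second after the job is handed in, while the arm keeps its last pose, push and grip.
It also fails if it takes over 45 s, if anything falls off the work surface, if the arm or the gripper's body presses on something with over 40 N, if the wrist force passes 120 N, or if a joint passes its speed limit or range.

## Working session

There is one attempt and no reset: what is moved stays moved. The work goes in short steps, Python scripts to look and compute and a tool call to move; the robot and the scene stay as the last step left them, time stands still between calls to the robot, and variables do not carry over. Pictures are saved under pics/ and viewed, about 8 in all and at most 12, crops included, and the job is handed in when it is done.

Besides the shell and the picture viewer there is one more tool, called after ">>>" by a JSON object that holds its "name" and its "arguments", one argument or row to a line. servo_tool: Moves the arm, as the interface text tells. Its arguments: {"type":"object","properties":{"rows":{"type":"array","items":{"type":"array"}},"force":{"type":"number"}},"required":["rows"]}

```bash
mkdir -p pics; ls
python3 - <<'E'
from rig import *
import cv2,numpy as np
for n in ["scene","top"]:
    cv2.imwrite(f"pics/{n}0.png",grab_frame(n))
    c=get_calibration(n);W=np.linalg.inv(np.array(c["world_to_cam"]));print(n,np.array(c["intrinsics"]).tolist(),W.round(3).tolist())
    for t in ["pot","cap","caddy","paint_bottle","medium_jar","palette_knife","tape_roll"]:
        for d in boxes_of(n,t)[:4]:
            p=W@np.r_[d["centre"],1]; u=np.array(c["intrinsics"])@d["centre"];print(t,round(d["conf"],2),p[:3].round(),(u[:2]/u[2]).round())
print(sense())
E
```

```text
pics
scene [[499.43304647331763, 0.0, 281.5096603955925], [0.0, 499.43304647331763, 199.3647764732733], [0.0, 0.0, 1.0]] [[0.233, 0.564, -0.792, 1708.237], [0.972, -0.129, 0.194, -305.121], [0.007, -0.816, -0.578, 912.643], [0.0, 0.0, 0.0, 1.0]]
pot 0.61 [540. 162.  34.] [339. 199.]
pot 0.46 [ 595. -217.   24.] [218. 230.]
pot 0.3 [ 531. -467.   13.] [128. 231.]
cap 0.86 [542.  48.  23.] [303. 207.]
cap 0.84 [607. 275.  23.] [382. 210.]
cap 0.76 [529. 175.  81.] [343. 184.]
cap 0.65 [788. -33.  76.] [299. 250.]
caddy 0.57 [ 599. -217.   28.] [218. 230.]
paint_bottle 0.76 [788. -32.  74.] [299. 251.]
medium_jar 0.6 [442. -13.  36.] [276. 188.]
medium_jar 0.41 [786. -33.  78.] [299. 249.]
medium_jar 0.37 [500. 414.   9.] [408. 188.]
palette_knife 0.6 [499. 417.  10.] [409. 188.]
tape_roll 0.95 [ 529. -467.   15.] [127. 230.]
top [[452.10235220138105, 0.0, 272.3811814648652], [0.0, 452.10235220138105, 206.54946378211872], [0.0, 0.0, 1.0]] [[0.014, -0.997, 0.078, 474.34], [-1.0, -0.016, -0.025, 8.23], [0.026, -0.078, -0.997, 1353.937], [0.0, 0.0, 0.0, 1.0]]
cap 0.89 [400. 122.  22.] [221
[... 390 characters left out ...]
1. 230.]
{'clock': 0.8, 'qpos': array([ 1.26162887e+00,  3.52960248e-01,  1.63340133e+00, -1.77351863e-05,
        1.15517425e+00, -2.41182794e-03]), 'qvel': array([ 1.00316691e-03,  7.20459316e-04, -3.87952074e-04, -3.01083761e-05,
       -3.90386167e-04,  1.10562706e-03]), 'joint_efforts': array([-2.44625473e-03, -6.05097270e+01, -3.42425215e+01, -2.77989966e-04,
        9.80692384e-04,  1.71082468e-05]), 'eef_pos': array([188.7467113 , 595.83356436, 203.90524122]), 'tcp_rot': array([3.14153587e+00, 1.63627066e-05, 2.83484419e+00]), 'contact_force': array([-0.94216115, -0.31682349, -0.19522852]), 'wrist_torque': array([ 0.0269165 , -0.02075263,  0.03454883]), 'opening': 0.9983076813240281}
```

View images.

Run:
```python
import cv2,numpy as np
a=cv2.imread("pics/top0.png")[100:330,60:460];a=cv2.resize(a,None,fx=2,fy=2,interpolation=2)
cv2.imwrite("pics/t1.png",a)
b=cv2.imread("pics/scene0.png")[130:320,90:460];b=cv2.resize(b,None,fx=2,fy=2,interpolation=2)
cv2.imwrite("pics/s1.png",b)
```

```text
(no output)
```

View pics/t1.png

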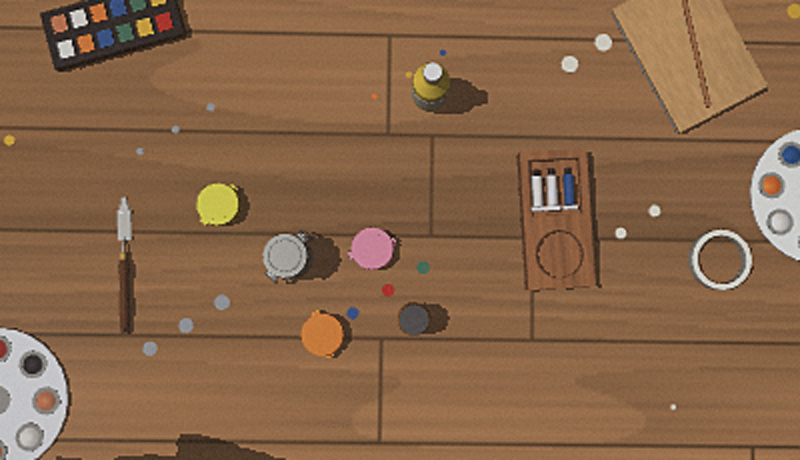

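View pics/s1.png

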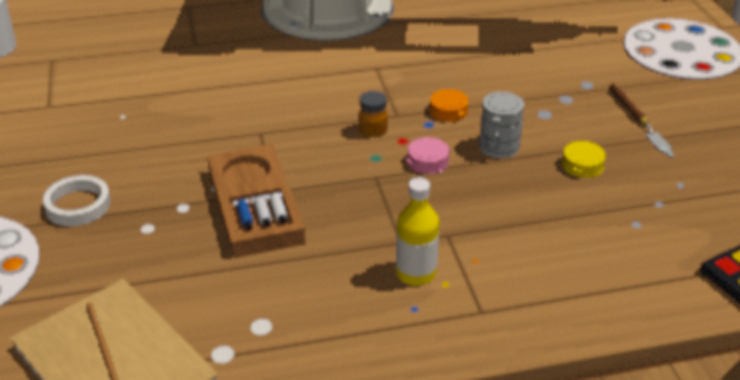

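```bash
cat > h.py <<'E'
from rig import *
import cv2,numpy as np
from scipy.spatial.transform import Rotation as Ro
def cal(n):
    c=get_calibration(n);return np.array(c["intrinsics"]),np.array(c["world_to_cam"])
def ray(n,u,v,z):
    "world point on pixel ray at height z"
    K,T=cal(n);W=np.linalg.inv(T);d=W[:3,:3]@np.linalg.inv(K)@[u,v,1];o=W[:3,3]
    return o+d*(z-o[2])/d[2]
def proj(n,p):
    K,T=cal(n);q=K@(T@np.r_[p,1])[:3];return q[:2]/q[2]
def rot():return Ro.from_euler("xyz",sense()["tcp_rot"])
def delta(p,yaw=None):
    s=sense();R=rot()
    print("clock",s["clock"],"tcp",s["eef_pos"].round(1),"rpy",s["tcp_rot"].round(4),"q6",s["qpos"][5].round(2))
    print("shift",R.inv().apply(np.array(p)-s["eef_pos"]).round(1))
    if yaw is not None:
        print("turn",(R.inv()*Ro.from_euler("xyz",[np.pi,0,yaw])).as_rotvec(degrees=True).round(2))
E
python3 - <<'E'
from h import *
delta([514,167,260])
K,T=cal("wrist");W=np.linalg.inv(T);s=sense()
print("K",K.round(1).tolist(),"cam in tool",rot().inv().apply(W[:3,3]-s["eef_pos"]).round(1),"fwd tool",rot().inv().apply(W[:3,2]).round(2),"right",rot().inv().apply(W[:3,0]).round(2))
E
```

```text
clock 0.8 tcp [188.7 595.8 203.9] rpy [3.1415 0.     2.8348] q6 -0.0
shift [-439.6 -310.6  -56.1]
K [[342.7, 0.0, 273.2], [0.0, 342.7, 207.2], [0.0, 0.0, 1.0]] cam in tool [  66.1    0.3 -169.9] fwd tool [-0.26  0.    0.97] right [ 0.  1. -0.]
```

>>> {"name": "servo_tool", "arguments": {
  "rows": [
    [85,[-55,-39,-7],[0,0,0]],
    [85,[-55,-39,-7],[0,0,0]],
    [85,[-55,-39,-7],[0,0,0]],
    [85,[-55,-39,-7],[0,0,0]],
    [85,[-55,-39,-7],[0,0,0]],
    [85,[-55,-39,-7],[0,0,0]],
    [85,[-55,-39,-7],[0,0,0]],
    [85,[-55,-39,-7],[0,0,0]]
  ]
}}

```text
clock: 1.8
eef_pos: [489.7, 197.3, 256.0]
tcp_rot: [3.141, 0.001, 2.835]
contact_force: [0.9, 1.5, -0.7]
opening: 0.996
```

Run:
```python
from h import *
delta([514,167,260])
im=grab_frame("wrist");cv2.imwrite("pics/w1.png",im)
K,T=cal("wrist");W=np.linalg.inv(T)
for t in ["pot","cap"]:
    for d in boxes_of("wrist",t)[:4]:
        p=W@np.r_[d["centre"],1]; u=K@d["centre"];print(t,round(d["conf"],2),p[:3].round(1),(u[:2]/u[2]).round())
print(proj("wrist",[514,167,80]),proj("wrist",[514,167,0]))
```

```text
clock 1.8 tcp [489.7 197.3 256. ] rpy [3.1410e+00 6.0000e-04 2.8348e+00] q6 -0.88
shift [-32.3 -21.6  -3.9]
pot 0.87 [488.8 186.9  45.8] [267. 172.]
cap 0.71 [518.6 172.1  82.3] [262. 209.]
cap 0.69 [403.2 125.2  27.4] [192. 114.]
cap 0.63 [585.  278.2  24.9] [362. 221.]
[252.66971252 211.78428837] [256.26370893 194.67066821]
```

View pics/w1.png

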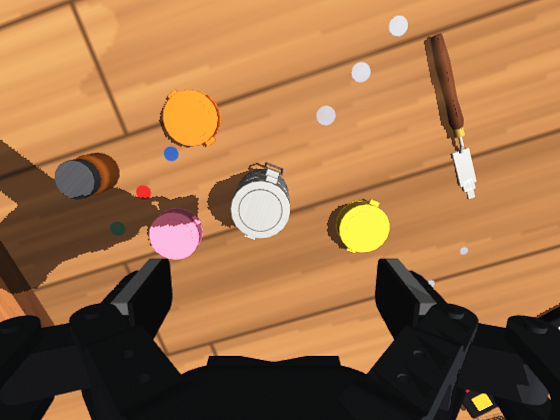

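Run:
```python
from h import *
im=cv2.imread("pics/w1.png")[145:255,205:325];cv2.imwrite("pics/w1c.png",cv2.resize(im,None,fx=5,fy=5,interpolation=2))
m=[d for d in trace("wrist","cap")];
for d in m[:3]:
    y,x=np.nonzero(d["mask"]);print(d["conf"],x.mean(),y.mean(),x.min(),x.max(),y.min(),y.max())
for n in ["top","wrist"]:
  for d in trace(n,"cap")[:4]:
    c=max(cv2.findContours(d["mask"].astype(np.uint8),0,1)[0],key=cv2.contourArea)
    e=cv2.minEnclosingCircle(c);print(n,e,cv2.fitEllipse(c)[0], ray(n,*cv2.fitEllipse(c)[0],82).round(1))
```

```text
0.93 175.92163153070578 233.80430797433547 149 202 208 260
0.86 362.1253961068357 225.75464010864644 336 388 200 252
0.81 260.225599459642 206.9807497467072 231 290 176 239
top ((168.14674377441406, 202.13043212890625), 12.043290138244629) (168.8652801513672, 202.45181274414062) [580.9 267.6  82. ]
top ((203.0, 227.5), 12.419842720031738) (202.5220489501953, 227.0978546142578) [513.1 171.6  82. ]
top ((246.0, 224.0), 12.369417190551758) (245.92408752441406, 223.748779296875) [524.4  50.3  82. ]
wrist ((176.0, 234.0), 27.45915985107422) (175.90638732910156, 233.80422973632812) [509.4  85.2  82. ]
wrist ((362.88067626953125, 226.43182373046875), 28.21834373474121) (362.13946533203125, 225.7505340576172) [560.2 275.3  82. ]
wrist ((262.0, 207.5), 33.15503692626953) (260.23577880859375, 206.97447204589844) [508.4 179.4  82. ]
```

View pics/w1c.png

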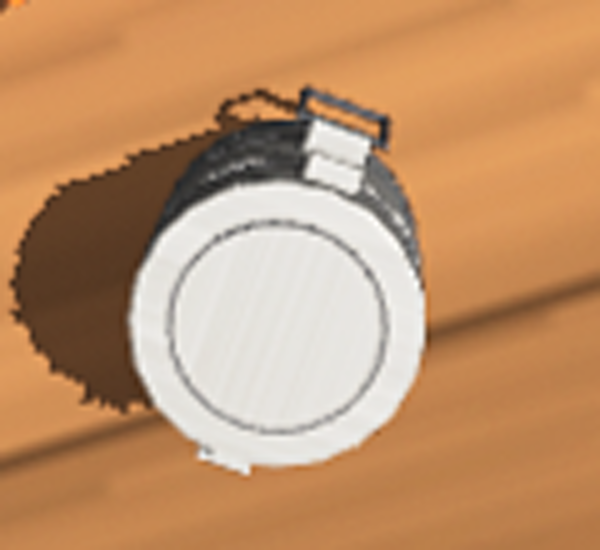

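```bash
cat >> h.py <<'E'
def tri(*obs):
    "least-squares intersection of (cam,u,v) rays"
    A=np.zeros((3,3));b=np.zeros(3)
    for n,u,v in obs:
        K,T=cal(n);W=np.linalg.inv(T);d=W[:3,:3]@np.linalg.inv(K)@[u,v,1];d/=np.linalg.norm(d);P=np.eye(3)-np.outer(d,d);A+=P;b+=P@W[:3,3]
    return np.linalg.solve(A,b)
E
python3 - <<'E'
from h import *
print(ray("wrist",260.5,209.6,82),tri(("wrist",260.5,209.6),("top",202.5,227.1)))
a=ray("wrist",205+222/5,145+465/5,72);b=ray("wrist",205+338/5,145+157/5,72)
d=b-a;yaw=np.arctan2(d[1],d[0]);print(a,b,np.linalg.norm(d),(a+b)/2,yaw)
delta([513.5,171,200],yaw)
# caddy well from top
im=cv2.imread("pics/top0.png")[205:250,315:365];cv2.imwrite("pics/well.png",cv2.resize(im,None,fx=12,fy=12,interpolation=2))
p=ray("top",60+560/2,100+253.5/2,30);print("well",p,proj("scene",p))
E
```

```text
[511.1779459  178.79250534  82.        ] [514.96634246 175.32938997  61.83127818]
[540.61688943 156.02229108  72.        ] [483.39226901 200.77213925  72.        ] 72.64438101773642 [512.00457922 178.39721516  72.        ] 2.47792197888098
clock 2.1 tcp [488.1 199.5 255.4] rpy [ 3.1415e+00 -5.0000e-04  2.8349e+00] q6 -0.88
shift [-32.8 -19.5  55.4]
turn [-0.   -0.03 20.45]
well [ 521.86026534 -224.31017623   30.        ] [211.85668448 213.38119934]
```

>>> {"name": "servo_tool", "arguments": {
  "rows": [
    [85,[-16,-8,40],[0,0,0]],
    [85,[-15.5,-8.5,45],[0,0,0]],
    [85,[0,0,0],[0,0,10.2]],
    [85,[0,0,0],[0,0,10.2]],
    [85,[0,0,0],[0,0,0]],
    [85,[0,0,0],[0,0,0]]
  ]
}}

```text
clock: 2.85
eef_pos: [513.3, 174.7, 170.6]
tcp_rot: [3.142, -0.0, 2.484]
contact_force: [0.3, -0.1, 0.6]
opening: 0.996
```

Run:
```python
from h import *
delta([513,174.5,170],2.478)
im=grab_frame("wrist");cv2.imwrite("pics/w2.png",im)
print(proj("wrist",[513,174.5,82]),proj("wrist",[513,174.5,0]))
for d in trace("wrist","cap")[:3]:
    c=max(cv2.findContours(d["mask"].astype(np.uint8),0,1)[0],key=cv2.contourArea)
    print(d["conf"],cv2.boundingRect(c),cv2.fitEllipse(c)[0])
cv2.imwrite("pics/w2c.png",cv2.resize(im[100:400],None,fx=1.4,fy=1.4))
```

```text
clock 2.85 tcp [513.3 174.7 170.6] rpy [ 3.1415 -0.      2.4841] q6 -0.59
shift [ 0.1 -0.3  0.6]
turn [ 0.   -0.    0.35]
[272.75577184 203.04822489] [272.84143058 182.99088526]
0.91 (236, 156, 80, 88) (274.7052307128906, 199.91505432128906)
0.87 (120, 88, 75, 71) (157.25393676757812, 122.77916717529297)
0.67 (375, 142, 74, 75) (411.8857421875, 179.23504638671875)
```

View pics/w2c.png

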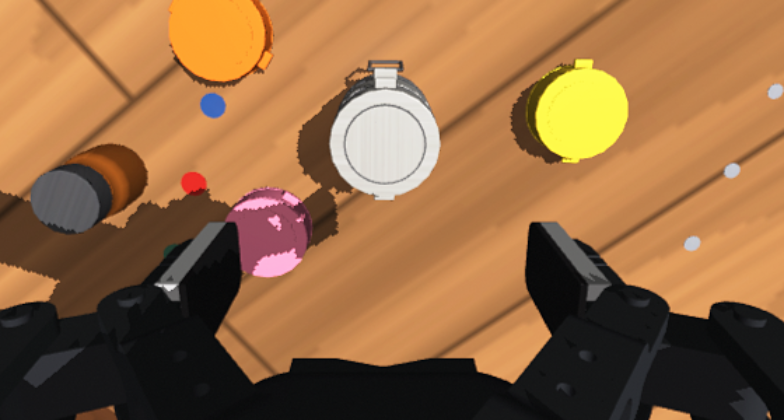

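>>> {"name": "servo_tool", "arguments": {
  "rows": [
    [85,[0,1.7,30],[0,0,0]],
    [85,[0,0,35],[0,0,0]],
    [85,[0,0,35],[0,0,0]],
    [85,[0,0,30],[0,0,0]],
    [85,[0,0,20],[0,0,0]],
    [85,[0,0,0],[0,0,0]],
    [85,[0,0,0],[0,0,0]]
  ]
}}

```text
clock: 3.82
eef_pos: [515.3, 175.4, 21.3]
tcp_rot: [3.141, 0.001, 2.48]
contact_force: [-0.2, 0.1, -0.6]
opening: 0.997
```

>>> {"name": "servo_tool", "arguments": {
  "rows": [
    [40,[0,0,0],[0,0,0]],
    [40,[0,0,0],[0,0,0]],
    [40,[0,0,0],[0,0,0]],
    [40,[0,0,0],[0,0,0]],
    [40,[0,0,0],[0,0,0]],
    [40,[0,0,0],[0,0,0]]
  ],
  "force": 40
}}

```text
clock: 4.58
eef_pos: [515.3, 175.3, 21.9]
tcp_rot: [3.14, 0.001, 2.479]
contact_force: [-1.9, -1.1, 8.4]
opening: 0.721
```

Run:
```python
from h import *
s=sense();print(s)
im=grab_frame("wrist");cv2.imwrite("pics/w3.png",im)
cv2.imwrite("pics/w3s.png",grab_frame("scene"))
b=cv2.imread("pics/w3s.png")[120:240,260:440]
cv2.imwrite("pics/g3.png",np.hstack([im[60:],cv2.resize(b,(540,360),interpolation=2)][:1]+[cv2.resize(b,(240,360))]))
```

```text
{'clock': 4.575, 'qpos': array([ 3.25174061e-01,  4.72353873e-01,  1.94113696e+00, -1.65788913e-04,
        7.26706861e-01, -5.82907874e-01]), 'qvel': array([-1.82836747e-04,  1.71580627e-05,  9.53189921e-04,  3.12679046e-04,
        7.91457751e-04, -1.75203837e-05]), 'joint_efforts': array([ 2.80068498e-01, -5.32026386e+01, -2.22021961e+01,  1.27994525e-01,
       -8.56234152e-01,  1.60510460e-02]), 'eef_pos': array([515.27166757, 175.25944211,  21.89948378]), 'tcp_rot': array([3.14048879e+00, 8.59961300e-04, 2.47900162e+00]), 'contact_force': array([-1.90670098, -1.09404116,  8.4372207 ]), 'wrist_torque': array([-0.22520388,  0.33967698,  0.03228529]), 'opening': 0.7210002546080041}
```

View pics/g3.png

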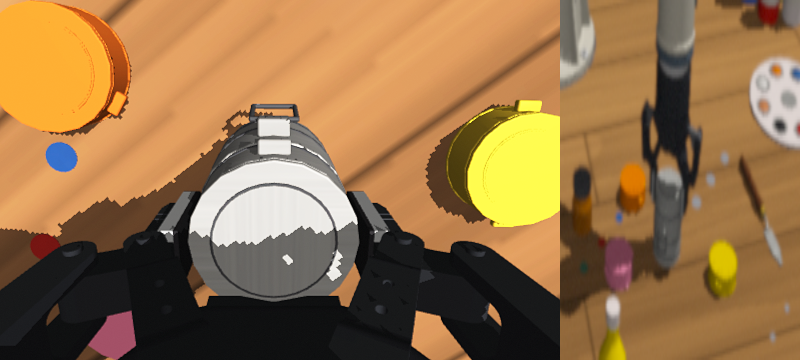

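Run:
```python
from h import *
im=cv2.imread("pics/w3s.png")
s=sense();print([proj("scene",[515,175,z]).round(1).tolist() for z in (0,22,41,58,82)])
print(s["opening"]*85.4)
cv2.imwrite("pics/g4.png",cv2.resize(im[155:225,300:385],None,fx=8,fy=8,interpolation=2))
```

```text
[[339.5, 202.6], [340.1, 196.9], [340.5, 191.9], [340.9, 187.3], [341.5, 180.7]]
61.830951033223435
```

View pics/g4.png

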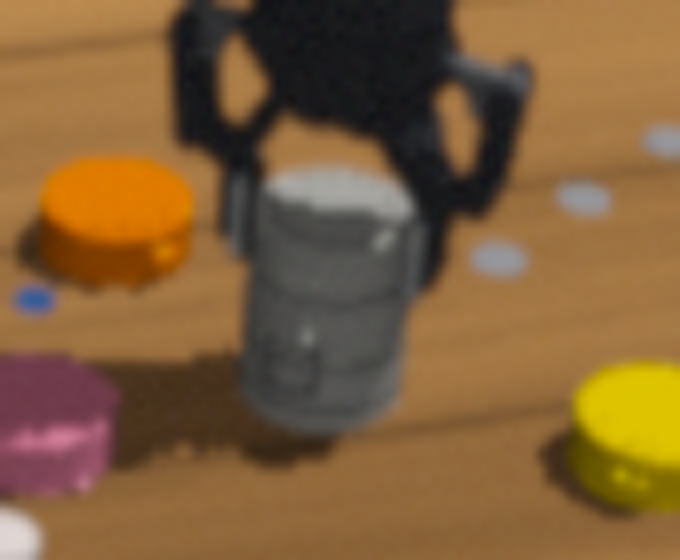

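Run:
```python
from h import *
for z in (20,30,40,50,60):print(z,[((proj("scene",p)-[300,155])*8).round().tolist() for p in ([536,202,z],[494,148,z])])
```

```text
20 [[404.0, 361.0], [237.0, 318.0]]
30 [[406.0, 340.0], [239.0, 297.0]]
40 [[409.0, 318.0], [240.0, 276.0]]
50 [[411.0, 297.0], [242.0, 255.0]]
60 [[413.0, 275.0], [244.0, 233.0]]
```

The scene and wrist views agree: the real fingertips are at z ≈ 50–57 mm, about 30 mm behind the reported TCP. The 61.8 mm opening matches the cap (62 mm), so I'm gripping the cap and not the pot. I'll release, go about 24 mm lower while watching the force, and grip again.

>>> {"name": "servo_tool", "arguments": {
  "rows": [
    [85,[0,0,0],[0,0,0]],
    [85,[0,0,0],[0,0,0]],
    [85,[0,0,0],[0,0,0]],
    [85,[0,0,0],[0,0,0]],
    [85,[0,0,8],[0,0,0]],
    [85,[0,0,8],[0,0,0]],
    [85,[0,0,0],[0,0,0]]
  ]
}}

```text
clock: 5.55
eef_pos: [513.9, 174.9, 3.5]
tcp_rot: [-3.14, -0.001, 2.479]
contact_force: [0.2, 0.2, 0.5]
opening: 0.994
```

Run:
```python
from h import *
s=sense();print(s["eef_pos"],s["contact_force"],s["opening"])
w=grab_frame("wrist");b=grab_frame("scene")
cv2.imwrite("pics/g5.png",np.hstack([cv2.resize(w,(400,300)),cv2.resize(b[150:225,295:395],(400,300),interpolation=2)]))
```

```text
[513.91866661 174.90599855   3.47270818] [0.19497155 0.2298265  0.5030412 ] 0.9943158096049756
```

View pics/g5.png

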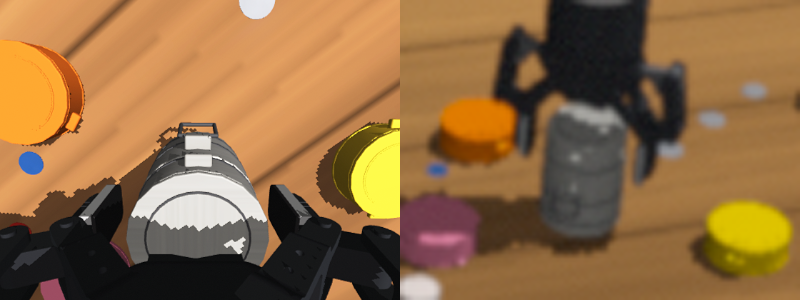

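>>> {"name": "servo_tool", "arguments": {
  "rows": [
    [85,[0,0,4],[0,0,0]],
    [85,[0,0,4],[0,0,0]],
    [85,[0,0,0],[0,0,0]],
    [40,[0,0,0],[0,0,0]],
    [40,[0,0,0],[0,0,0]],
    [40,[0,0,0],[0,0,0]],
    [40,[0,0,0],[0,0,0]],
    [40,[0,0,0],[0,0,0]]
  ],
  "force": 45
}}

```text
clock: 6.65
eef_pos: [514.9, 175.3, -3.0]
tcp_rot: [3.141, 0.0, 2.479]
contact_force: [-1.5, -0.4, 5.9]
opening: 0.739
```

Run:
```python
from h import *
s=sense();print(s["eef_pos"],s["contact_force"],s["opening"]*85.4)
w=grab_frame("wrist");b=grab_frame("scene")
cv2.imwrite("pics/g6.png",np.hstack([cv2.resize(w,(400,300)),cv2.resize(b[150:225,295:395],(400,300),interpolation=2)]))
```

```text
[514.9200291  175.30170007  -2.97804286] [-1.49801108 -0.41116573  5.94225531] 63.138568493663776
```

>>> {"name": "servo_tool", "arguments": {
  "rows": [
    [40,[0,0,-5],[0,0,0]],
    [40,[0,0,-10],[0,0,0]],
    [40,[0,0,-10],[0,0,0]],
    [40,[0,0,0],[0,0,0]],
    [40,[0,0,0],[0,0,0]]
  ]
}}

```text
clock: 7.38
eef_pos: [514.7, 175.1, 21.6]
tcp_rot: [3.141, 0.0, 2.479]
contact_force: [-1.1, -0.4, -3.0]
opening: 0.739
```

Run:
```python
from h import *
s=sense();print(s["eef_pos"],s["contact_force"],s["opening"]*85.4)
w=grab_frame("wrist");b=grab_frame("scene")
cv2.imwrite("pics/g7.png",np.hstack([cv2.resize(w,(400,300)),cv2.resize(b[140:215,295:395],(400,300),interpolation=2)]))
```

```text
[514.67661629 175.11952004  21.59782852] [-1.14348103 -0.40092826 -3.00145669] 63.15306235350183
```

View pics/g7.png

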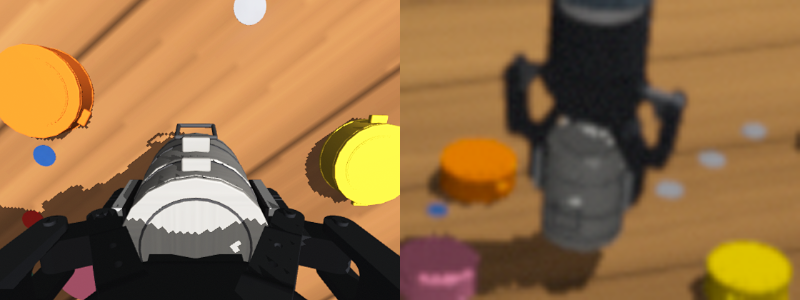

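>>> {"name": "servo_tool", "arguments": {
  "rows": [
    [40,[0,0,-30],[0,0,0]],
    [40,[-10,-10,-40],[0,0,0]],
    [40,[-30,-30,-30],[0,0,0]],
    [40,[-40,-38,0],[0,0,0]],
    [40,[-40,-38,0],[0,0,0]],
    [40,[-40,-38,0],[0,0,0]],
    [40,[-40,-38,0],[0,0,0]],
    [40,[-40,-38,0],[0,0,0]]
  ]
}}

```text
clock: 8.48
eef_pos: [562.1, -155.6, 121.1]
tcp_rot: [-3.141, -0.001, 2.479]
contact_force: [1.3, 0.3, -2.7]
opening: 0.736
```

>>> {"name": "servo_tool", "arguments": {
  "rows": [
    [40,[-40,-38,0],[0,0,0]],
    [40,[-31,-30,0],[0,0,0]],
    [40,[-15,-12,0],[0,0,0]],
    [40,[0,0,0],[0,0,0]],
    [40,[0,0,0],[0,0,0]]
  ]
}}

```text
clock: 9.1
eef_pos: [580.5, -268.5, 121.1]
tcp_rot: [3.141, -0.001, 2.479]
contact_force: [-0.3, -0.3, -3.1]
opening: 0.738
```

Run:
```python
from h import *
delta([581,-270,121]);s=sense();print(s["contact_force"],s["opening"])
w=grab_frame("wrist");cv2.imwrite("pics/w8.png",w)
print(proj("wrist",[522,-224,30]))
```

```text
clock 9.1 tcp [ 580.5 -268.5  121.1] rpy [ 3.1415e+00 -1.5000e-03  2.4792e+00] q6 -1.34
shift [-1.4 -0.9  0.1]
[-0.30758561 -0.34805699 -3.13433268] 0.7384951696862233
[271.63258102 105.28471464]
```

View pics/w8.png

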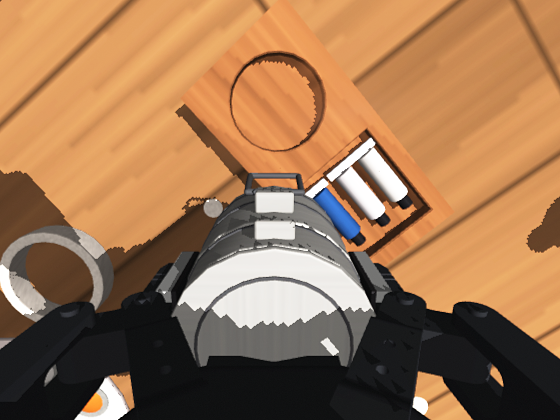

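Run:
```python
from h import *
w=cv2.imread("pics/w8.png")
R=rot();tcp=sense()["eef_pos"]
th=np.linspace(0,2*np.pi,90)
def ext(f):
    q=np.array([proj("wrist",f(t)) for t in th]);return q.min(0).round(1),q.max(0).round(1)
c=ray("wrist",277.5,101,30);print("well",c)
for dx in (0,):
    print("rim ext",ext(lambda t:c+35*np.array([np.cos(t),np.sin(t),0])))
for e in (0,1,2): print("cap ext",e,ext(lambda t:tcp+R.apply([e+31*np.cos(t),31*np.sin(t),-85])))
# edge search along rows/cols through the well centre
g=cv2.cvtColor(w,cv2.COLOR_BGR2GRAY).astype(int)
print("row101 L",g[101,222:242],"R",g[101,314:334]);print("col277 T",g[44:62,277],"B",g[142:160,277])
print("cap col274",g[238:258,262])
print("cap rowL",g[300,164:184],g[300,366:386])
t=c-R.apply([.8,0,0]);t[2]=60;delta(t)
```

```text
well [ 522.2675245  -218.78493307   30.        ]
rim ext (array([229.4,  48.9]), array([325.6, 149.5]))
cap ext 0 (array([165.4, 252.3]), array([380.5, 437.1]))
cap ext 1 (array([165.1, 248.8]), array([380.8, 434.6]))
cap ext 2 (array([164.8, 245.3]), array([381., 432.]))
row101 L [171 168 165 163 161 158 144 113  58 103 173 167 166 168 169 171 173 173
 173 173] R [142  93  96  97  98 100  99  96  80  77  96 130 155 172 168 167 167 168
 168 169]
col277 T [176 178 180 181 182 180 156 103  76  27  31  47  72  70  69  68  66  63] B [176 177 175 175 174 172 172 157  81  99 162 164 166 166 166 166 166 167]
cap col274 [232 168  95 101 104 106 104 127 173 152 107 140 204 251 244 239 237 238
 238 238]
cap rowL [ 29  81 122 119 119 120 118  89  17  22  25  25  16  10  74 186 239 235
 236 237] [243 248 214  21   6  21  25  24  19  51 110 121 119 119 120 113  70  20
  24  24]
clock 9.15 tcp [ 580.6 -268.3  121.2] rpy [ 3.1415e+00 -1.2000e-03  2.4798e+00] q6 -1.34
shift [75.6  3.2 61.3]
```

>>> {"name": "servo_tool", "arguments": {
  "rows": [
    [40,[20,0.8,0],[0,0,0]],
    [40,[30,1,10],[0,0,0]],
    [40,[24.5,1,20],[0,0,0]],
    [40,[0,0,30],[0,0,0]],
    [40,[0,0,16],[0,0,0]],
    [40,[0,0,0],[0,0,0]],
    [40,[0,0,0],[0,0,0]]
  ]
}}

```text
clock: 10.02
eef_pos: [524.7, -221.9, 46.3]
tcp_rot: [3.141, 0.001, 2.479]
contact_force: [0.8, -0.7, -2.6]
opening: 0.737
```

Run:
```python
from h import *
delta([522.9-.6,-219.3-.5,40]);s=sense();print(s["contact_force"],s["opening"])
w=grab_frame("wrist");cv2.imwrite("pics/w9.png",w)
R=rot();tcp=s["eef_pos"]
def line(z,e,r,f=0):  # far-edge pixel for circle radius r around tool offset e
    return proj("wrist",tcp+R.apply([e+r,f,tcp[2]-z])).round(1)
# ideal: pot axis at tool +0.8 -> rim far edge should be at 0.8+35
print("rim should be",line(30,.8,35), "2mm more",line(30,2.8,35),"cap",line(tcp[2]+85,.8,31))
th=np.linspace(-1.5,1.5,60);v=w.copy()
for e,col in ((.8,(0,255,0)),):
    q=np.array([proj("wrist",tcp+R.apply([e+35*np.cos(t),35*np.sin(t),tcp[2]-30])) for t in th])
    cv2.polylines(v,[np.int32(q*8)],False,col,1,cv2.LINE_AA,3)
cv2.imwrite("pics/w9c.png",cv2.resize(v[100:300,150:400],None,fx=3.1,fy=3,interpolation=2))
```

```text
clock 10.025 tcp [ 524.7 -221.9   46.3] rpy [3.1413e+00 1.1000e-03 2.4789e+00] q6 -1.31
shift [3.2 0.2 6.3]
[ 0.76530738 -0.66702848 -2.64637157] 0.7372911040830374
rim should be [273.1 172.5] 2mm more [273.1 168.9] cap [273.1 248.8]
```

View pics/w9c.png

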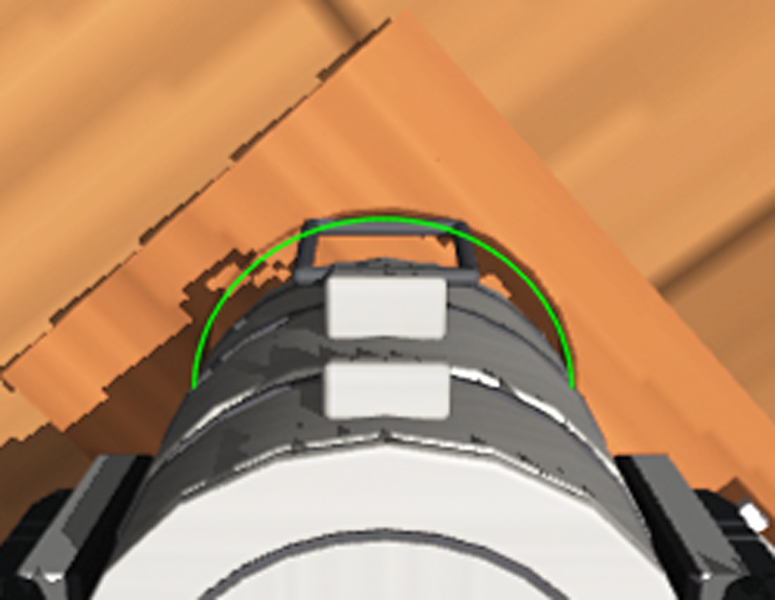

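>>> {"name": "servo_tool", "arguments": {
  "rows": [
    [40,[1.7,0.5,0],[0,0,0]],
    [40,[0,0,6],[0,0,0]],
    [40,[0,0,5],[0,0,0]],
    [40,[0,0,4],[0,0,0]],
    [40,[0,0,4],[0,0,0]],
    [40,[0,0,4],[0,0,0]],
    [40,[0,0,3],[0,0,0]],
    [40,[0,0,0],[0,0,0]]
  ]
}}

```text
clock: 11.08
eef_pos: [522.7, -220.2, 19.3]
tcp_rot: [-3.141, -0.0, 2.479]
contact_force: [0.1, 0.2, -2.8]
opening: 0.736
```

>>> {"name": "servo_tool", "arguments": {
  "rows": [
    [40,[0,0,2],[0,0,0]],
    [40,[0,0,2],[0,0,0]],
    [40,[0,0,1],[0,0,0]],
    [40,[0,0,0.5],[0,0,0]],
    [40,[0,0,0],[0,0,0]]
  ]
}}

```text
clock: 11.7
eef_pos: [522.9, -220.3, 14.0]
tcp_rot: [-3.142, -0.0, 2.479]
contact_force: [-0.2, 0.6, -2.9]
opening: 0.735
```

>>> {"name": "servo_tool", "arguments": {
  "rows": [
    [40,[0,0,0.8],[0,0,0]],
    [40,[0,0,0.7],[0,0,0]],
    [40,[0,0,0.5],[0,0,0]],
    [40,[0,0,0],[0,0,0]]
  ]
}}

```text
clock: 12.2
eef_pos: [523.0, -220.4, 13.0]
tcp_rot: [3.142, 0.0, 2.479]
contact_force: [-4.7, 1.0, 11.0]
opening: 0.735
```

>>> {"name": "servo_tool", "arguments": {
  "rows": [
    [70,[0,0,-0.5],[0,0,0]],
    [85,[0,0,0],[0,0,0]],
    [85,[0,0,0],[0,0,0]],
    [85,[0,0,0],[0,0,0]],
    [85,[0,0,-10],[0,0,0]],
    [85,[0,0,-13],[0,0,0]],
    [85,[0,0,-13.5],[0,0,0]],
    [85,[0,0,0],[0,0,0]]
  ]
}}

```text
clock: 13.2
eef_pos: [524.0, -220.8, 50.7]
tcp_rot: [3.141, 0.003, 2.479]
contact_force: [0.2, 0.2, -0.2]
opening: 0.996
```

Run:
```python
from h import *
s=sense();print(s["eef_pos"],s["tcp_rot"],s["contact_force"],s["opening"])
w=grab_frame("wrist");b=grab_frame("scene");cv2.imwrite("pics/w10.png",w);cv2.imwrite("pics/s10.png",b)
u,v=proj("scene",[523,-220,60]).astype(int);print(u,v)
K,T=cal("wrist");W=np.linalg.inv(T)
for d in boxes_of("wrist","cap")[:2]:print(d["conf"],(W@np.r_[d["centre"],1])[:3].round(1))
x=np.hstack([cv2.resize(w[:,60:500],(420,400)),cv2.resize(b[v-38:v+37,u-35:u+36],(379,400),interpolation=2)])
cv2.imwrite("pics/g10.png",x)
# cap edges
g=cv2.cvtColor(w,cv2.COLOR_BGR2GRAY).astype(int)
R=rot();tcp=s["eef_pos"]
for z in (95,98,101):print(z,proj("wrist",tcp+R.apply([31.8,0,tcp[2]-z])),proj("wrist",tcp+R.apply([-30.2,0,tcp[2]-z])))
print(g[150:300:3,262])
```

```text
[ 523.98760633 -220.80486208   50.74486772] [3.14086273e+00 2.85022161e-03 2.47872138e+00] [ 0.24251925  0.19720377 -0.17297643] 0.9963630313748079
212 205
0.6 [ 517.7 -215.    95. ]
95 [273.84052245 213.70585113] [273.76491808 354.60727897]
98 [273.85557427 215.96579453] [273.77672817 359.48685026]
101 [273.87133475 218.33213761] [273.78903022 364.56968027]
[163 168 170  98  90  93 157  92 233 230 229 228 227  79 232 232 231 231
 144 134 195 231 231 231 233 232 233  94 232 229 229 229 229 229 228 228
 229 228 228 227 227 227 227 227 227 227 227 232  95  98]
```

View pics/g10.png

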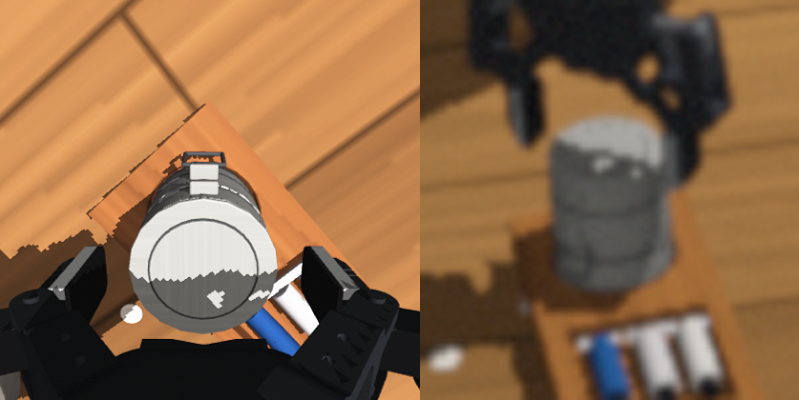

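Run:
```python
from h import *
for z in (70,80,90,100):print(z,[proj("scene",p).round(1).tolist() for p in ([553,-183,z],[495,-259,z])])
for z in (0,16,98):print(z,proj("scene",[523,-220,z]))
w=cv2.imread("pics/w10.png");g=cv2.cvtColor(w,cv2.COLOR_BGR2GRAY).astype(int)
print(g[195:225,290],g[340:360,274])
```

```text
70 [[226.6, 206.6], [197.8, 198.6]]
80 [[226.4, 203.8], [197.5, 195.8]]
90 [[226.2, 200.9], [197.2, 193.0]]
100 [[226.0, 198.0], [196.9, 190.1]]
0 [214.09481375 221.4881628 ]
16 [213.71137215 217.20410721]
98 [211.66820258 194.3765055 ]
[ 75  77  83 104 108 109 110 110 111 111 113 112 110 132 182 156 209 252
 240 229 231 232 232 232 232 232 233 233 234 234] [ 99 102 102 100  97  97  96  97  98 102 126 158 155 157 158 159 160 157
 157 158]
```

>>> {"name": "servo_tool", "arguments": {
  "rows": [
    [85,[1.3,0,0],[0,0,0]],
    [60,[0,0,0],[0,0,0]],
    [40,[0,0,0],[0,0,0]],
    [40,[0,0,0],[0,0,0]],
    [40,[0,0,0],[0,0,0]],
    [40,[0,0,0],[0,0,0]],
    [40,[0,0,0],[0,0,0]]
  ],
  "force": 25
}}

```text
clock: 14.22
eef_pos: [521.7, -219.4, 49.1]
tcp_rot: [-3.142, -0.0, 2.479]
contact_force: [-2.6, 1.1, 5.5]
opening: 0.723
```

>>> {"name": "servo_tool", "arguments": {
  "rows": [
    [40,[0,0,-2],[0,0,0]],
    [40,[0,0,-3],[0,0,0]],
    [40,[0,0,-4],[0,0,0]],
    [40,[0,0,-4],[0,0,0]],
    [40,[0,0,0],[0,0,0]],
    [40,[0,0,0],[0,0,0]]
  ]
}}

```text
clock: 14.98
eef_pos: [521.9, -219.5, 62.0]
tcp_rot: [3.142, 0.0, 2.479]
contact_force: [0.1, 0.6, -0.8]
opening: 0.722
```

>>> {"name": "servo_tool", "arguments": {
  "rows": [
    [40,[0,0,-8],[0,0,0]],
    [40,[0,0,-15],[0,0,0]],
    [40,[0,0,-20],[0,0,0]],
    [40,[0,0,-20],[0,0,0]],
    [40,[0,0,-16],[0,0,0]],
    [40,[0,0,-8],[0,0,0]],
    [40,[0,0,0],[0,0,0]],
    [40,[0,0,0],[0,0,0]]
  ]
}}

```text
clock: 15.98
eef_pos: [521.4, -219.3, 148.4]
tcp_rot: [-3.141, -0.001, 2.479]
contact_force: [-0.1, -0.5, -1.0]
opening: 0.721
```

Run:
```python
from h import *
s=sense();print(s["clock"],s["eef_pos"],s["tcp_rot"],s["contact_force"],s["opening"])
for n in ["scene","top","wrist"]:
    im=grab_frame(n);cv2.imwrite(f"pics/{n}_end.png",im)
    K,T=cal(n);W=np.linalg.inv(T)
    for t in ["strainer","pot","cap","medium_jar","paint_bottle","tape_roll","palette_knife"]:
        for d in boxes_of(n,t)[:4]:
            p=W@np.r_[d["centre"],1]; u=K@d["centre"];print(n,t,round(d["conf"],2),p[:3].round(),(u[:2]/u[2]).round())
    for d in trace(n,"strainer")[:1]:
        y,x=np.nonzero(d["mask"]);print("  strainer mask",d["conf"],len(x),x.min(),x.max(),y.min(),y.max())
# level of the cap: rim of top & seam in scene mask
for d in trace("scene","cap")[:4]:
    y,x=np.nonzero(d["mask"]);(c,sz,a)=cv2.minAreaRect(np.c_[x,y].astype(np.float32));print("cap mask",d["conf"],c,sz,a)
print("expect cap centre",proj("scene",[521,-219,186]),"mouth",proj("scene",[522,-219.5,83]),"strainer knob top view",proj("top",[522,-219.5,92]))
```

```text
15.975 [ 521.42873263 -219.33064074  148.40634863] [-3.14132092e+00 -1.00527389e-03  2.47870523e+00] [-0.06808009 -0.50172381 -1.03737739] 0.721303652386847
scene strainer 0.53 [ 526. -216.   84.] [213. 199.]
scene strainer 0.34 [501. 416.   9.] [409. 188.]
scene pot 0.57 [ 547. -227.   59.] [211. 211.]
scene cap 0.76 [ 541. -218.  198.] [210. 168.]
scene cap 0.65 [413. 120.  21.] [314. 182.]
scene cap 0.55 [608. 274.  21.] [381. 210.]
scene medium_jar 0.72 [445. -11.  36.] [277. 188.]
scene paint_bottle 0.82 [786. -33.  75.] [299. 250.]
scene palette_knife 0.53 [500. 415.   9.] [409. 188.]
  strainer mask 0.73 171 203 221 193 204
top strainer 0.48 [ 516. -199.   88.] [335. 228.]
top pot 0.64 [ 514. -198.   65.] [333. 229.]
top cap 0.87 [401. 123.  24.] [221. 266.]
top cap 0.74 [528.  53.  20.] [246. 223.]
top cap 0.63 [586. 276.  21.] [170. 203.]
top paint_bottle 0.74 [748. -25. 101.] [274. 144.]
top paint_bottle 0.19 [ 514. -501.   19.] [432. 231.]
top tape_roll 0.69 [ 513. -499.   22.] [431. 231.]
top palette_knife 0.91 [496. 418.   9.] [122. 233.]
top palette_knife 0.18 [ 513. -503.   20.] [433. 231.]
wrist strainer 0.72 [ 510. -208.   86.] [276. 190.]
wrist pot 0.82 [ 497. -197.   76.] [276. 164.]
wrist cap 0.97 [ 520. -216.  199.] [278. 284.]
wrist cap 0.8 [534.  28.  20.] [532.  13.]
wrist paint_bottle 0.64 [745. -52.   8.] [548. 262.]
wrist paint_bottle 0.31 [ 499. -199.   72.] [276. 166.]
wrist tape_roll 0.74 [ 487. -432.   14.] [ 81. 293.]
  strainer mask 0.65 1722 235 311 173 210
cap mask 0.85 (381.5577392578125, 209.21156311035156) (20.78830909729004, 17.84657096862793) 11.309932708740234
cap mask 0.83 (207.5, 169.0) (18.0, 19.0) 90.0
cap mask 0.74 (303.5, 207.5) (15.0, 19.0) 90.0
cap mask 0.72 (314.0, 182.5) (13.0, 16.0) 90.0
expect cap centre [209.59561985 167.71372519] mouth [212.18304767 198.44700514] strainer knob top view [342.16257486 225.93882928]
```

Run:
```python
from h import *
for n,(u,v) in (("scene",(127,230)),("top",(421,230))):
    a=cv2.imread(f"pics/{n}0.png").astype(int);b=cv2.imread(f"pics/{n}_end.png").astype(int)
    d=np.abs(a-b).sum(2)
    print(n,(d[v-18:v+18,u-25:u+25]>60).sum());
    for r in range(v-18,v+18,2):print("".join("#" if x>60 else "." for x in d[r,u-25:u+25]))
b=cv2.imread("pics/top_end.png");print(b[230,400:425].sum(1))
# strainer seating in wrist: mask ellipse vs expected flange circle
R=np.linspace(0,6.28,60)
q=np.array([proj("wrist",[522.4+27.5*np.cos(t),-219.8+27.5*np.sin(t),85]) for t in R]);print("flange expected",q.min(0),q.max(0))
```

```text
scene 1287
##################################################
#################..........#######################
#################..........#######################
################.....#############################
##################################################
#######################.............##############
######################................############
################################......############
###################################..#############
##################################################
##################################################
#########..#######################################
########......####################################
#########.......................#################.
##########......................###########.......
............................############..........
.......................###############............
..................................................
top 1526
####################...#########..................
################################..................
##################.############...................
#########
[... 230 characters left out ...]
###############
##########.#.####...#########.####################
##########.#.####..###############################
############.###...###############################
###########.####.#.#########.##########..#########
###############.#######################.##########
###########..#####################################
############...##############..#####.#############
#########....#....################################
#######################.#####..###################
##########################.#######################
[555 571 553 556 557 555 562 557 576 574 504 205 260 276 270 333 527 470
 457 453 465 464 454 484 493]
flange expected [234.45880964 174.48547838] [311.9721545  249.05660968]
```

Run:
```python
from h import *
t1=np.array([580.5,-268.5,121.1]);t2=sense()["eef_pos"];o=t1-t2
p=ray("wrist",57,273,22-o[2])+o;print("tape at w8",p.round())
for d in trace("wrist","tape_roll")[:2]:
    y,x=np.nonzero(d["mask"]);c=((x.min()+x.max())/2,(y.min()+y.max())/2);print(d["conf"],x.min(),x.max(),y.min(),y.max(),"tape now",ray("wrist",*c,22).round())
for d in trace("top","tape_roll")[:2]:
    y,x=np.nonzero(d["mask"]);print("top",d["conf"],len(x),x.min(),x.max(),y.min(),y.max(),"right-edge start expected",421+16)
```

```text
tape at w8 [ 517. -454.   22.]
0.71 36 123 287 367 tape now [ 511. -454.   22.]
top 0.63 140 424 435 218 243 right-edge start expected 437
```

```bash
python3 -c "
from rig import *
print(sign_off())"
```

```text
the job is handed in; nothing more can be done
None
```

I carried the closed pot upright to the caddy and lowered it into the well. Then I lifted off only the cap and handed the job in at about 16–17 s. The gripper still holds the cap 99 mm above where it sat, with the tool level to 0.001 rad.

**Seating:** The pot met the well floor at the height I expected, with 11 N of contact force and no sign of jamming on the way down.

**Cap alone:** During the lift the force was about 1 N, against about 3 N for the whole pot, so only the cap came up.

**Strainer:** It is visible in the pot's mouth, and its visible outline is within about 1.5 px of where a seated flange should appear. I had used all my picture views by then, so this and the final bystander checks are from numbers only.

**Checks that failed or disagreed:**
- **First grip:** It closed on the cap at 61.8 mm, because the real fingertips sit about 30 mm behind the reported TCP. I released without lifting and re-gripped 24 mm lower on the pot.
- **Top camera:** It read 4–5 mm off the wrist camera in y, for both the pot and the well. I used the wrist camera.
- **Tape roll:** The final top view seemed to show it had moved by 33 mm, but the arm was hiding part of it. Wrist views before and after agree to about 6 mm, and the arm never worked near it.
- **Other bystanders:** The bottle, knife, jar and coloured caps were found at their starting places, to within the detectors' accuracy.

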